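Load a lock cylinder in the V-rail and set the machine

TASK

Take the long, thick brass cylinder from the wooden rack, lay it in the open end of the bench machine's V-rail, and push it gently along the rail, under the strap, until it touches the stop, without shifting the stop. Then turn the machine's selector knob clockwise until it clicks into its third position (three dots) and let go. Leave everything else on the bench where it is.

Things in the scene. Friction and masses are not known exactly. Their poses are not given: they have to be found in the camera images.
- cylinder_long: The part to load: plain round brass lock cylinder, diameter 28, length 80, about 0.3 kg. Origin at its centre; its y axis runs along the cylinder. The two ends are alike, so either may lead. It starts lying in one of the three places of the wooden rack, its centre about 37 above the bench.
- cylinder_short: Brass cylinder, diameter 28, length 60: not wanted, stays in the rack. Origin at its centre, y along it.
- cylinder_thin: Brass cylinder, diameter 20, length 80: not wanted, stays in the rack. Origin at its centre, y along it.
- rack: Fixed plywood rack, 205 (x) by 75 (y): a board 6 thick carrying two thin upright rails (6 thick, 42 clear between them, tops 28 above the bench) whose V-notches hold three cylinders parallel to its y, at its x = -64, 0 and +64. Origin on the bench under its middle. Which cylinder lies where varies. A cylinder is gripped from above across its middle, between the rails.
- machine: Fixed grey bench machine: base plate 200 (x -90 to 110) by 360 (y -150 to 210) by 12. Origin on the bench surface, z up. A steel V-rail runs along its y at x = -50; a strap crosses it; beyond the strap is the stop. A control box (x 25 to 105, y -130 to 170, top at z = 60) with the selector knob stands along the +x side.
- rail_mid (a point): Middle of the open loading part of the 90-degree V-rail, on the axis of a 28 mm cylinder lying there (machine frame -50, -75, 59.8); axes as the machine's. The rail runs along y from 55 before this point (open end) to 195 beyond. Its lips are 22 apart, 9 below this point; outside them the rail falls away at 45 degrees to a narrow stem, leaving room for fingers beside the cylinder.
- strap (a point): Middle of the top of a fixed steel strap across the rail (machine frame -50, 37.5, 90): 25 along y, 72 along x, 8 thick, 8 mm clear above a cylinder, on legs 28 to 36 either side of the rail's middle. The cylinder can be laid in only on its -y side and must be slid under it towards +y. When home, 10 to 30 mm of the cylinder's rear still shows before it.
- stop_face (a point): Centre of the flat end of the stop, a round steel pin of diameter 16 lying in the rail on the cylinder's axis and facing -y of the machine, at machine y = 75 to 95; axes as the machine's. A touching cylinder has its centre 40 to the -y side. The stop is held only by friction and slips towards +y if pushed with over about 18 N; sliding the cylinder takes about 2 to 8 N.
- selector (a joint): Angle of the knob in rad, growing clockwise from above. Sprung detents (about 0.1 N m; let go, it falls into the nearest) at 0, 0.52, 1.05 and 1.57: first to fourth position, marked on the panel by one to four dots. The third is 1.05. It starts at the first or second.
- selector_grip (a point): Point on the knob's axis at the height to grip, 92 above the bench, axes turning with the knob: x along the grip bar towards its white index line. Black knob: skirt disc of diameter 50, its top 72 above the bench; on it an upright bar 48 long, 12 thick, top at 100. Grip from above across its thickness (this y). At joint value q this x points 225 deg - q from the machine's x.
- padlock: Bystander: brass padlock standing on the bench, 45 by 22 by 74 high. Origin under its middle.
- jar: Bystander: small jar with yellow cap, diameter 60, height 75. Origin under its middle.
- screwdriver: Bystander: red-handled screwdriver, 190 long, lying along its x. Origin under its middle.
Things that resemble listed ones, but are neither listed nor needed, are in the scene too. What is shaped like the cylinder_long but green, orange or white is not meant.

How it is judged:
By the outcome, as a careful person would: the job done as asked, in the order asked, and still so for the second after the job is handed in, with the robot touching nothing.
It also fails if it takes over 69 s, if anything falls off the work surface, if the arm or the gripper's body presses on something with over 40 N, if the wrist force passes 120 N, or if a joint passes its speed limit or range.

ROBOT

A 7-joint arm with a two-finger parallel gripper is mounted at the origin on the work surface. World frame = base frame: x ahead of the robot, y to its left, z up, the work surface at z = 0. Lengths are in mm, angles in rad, forces in N, time in s.
With the tool pointing down it reaches from about 400 to 900 mm from the base axis. Payload 5.6 kg.
Tool frame: the origin (TCP) lies at the very end of the fingers, on their centre line; the grasp point (between the pads) lies 19 mm behind it; z points along the fingers, y is the direction in which the jaws open and shut (so a half turn about z gives the same grasp; the last joint's range is limited). The gripper opens to 92 mm and grips with 3 to 60 N. Pads are 20 mm wide; open, the fingers measure 128 mm over their backs; the gripper's body (75 mm by 189 mm) begins 69 mm behind the grasp point.
Start: joints at [-1.328, 0.468, -0.012, 1.603, 0.006, 1.071, -0.056], TCP at [183.293, 623.629, 214.592] pointing down, gripper open.
Joint ranges: [-2.53, 2.53], [-0.31, 2.02], [-1.57, 1.55], [0.28, 2.44], [-1.29, 4.43], [0.15, 1.84], [-2.92, 2.92]. Speed limits (rad/s): [2.57, 2.57, 3.14, 3.14, 3.14, 3.14, 3.14].

INTERFACE

Orientations are given as a unit quaternion [x, y, z, w].
In Python, from plant import ctrl gives the robot as it stands.
- The arm moves only by the tool jog_arm, never from a script. Its arguments are lists of equal length, an entry for each row: "slide": the shift along the tool's x, y, z in units of 40 mm (1.0 is 40 mm), a list of three; "angular": the turn, a rotation vector about the tool's x, y, z in units of 6 degrees (1.0 is 6 degrees), a list of three. In form: {"slide": [[x, y, z], ...], "angular": [[wx, wy, wz], ...]}. A call has 1 to 10 rows; each row is the pose to reach, as a shift and turn from the pose measured when the call began, along the tool's axes at that moment; what a row does not reach only later rows make up. A row lasts 1/8 s, in which the tool goes at most 62.5 mm and 10.7 degrees, less where a joint would pass 70% of its speed; a pose out of reach is approached as far as the arm can. A call with a gripper value outside its range is refused whole. "gripper" is the closure, from 0 (fully open) to 1 (shut), set as the call begins (left out, the last holds). The fingers move at their own pace and stop on an object; "squeeze" is the grip in N (left out, the last holds). Time passes only in rows, so rows that repeat a pose let the fingers close. It gives the time, the measured TCP pose, the force and the opening at its end, in the units of the state.
- ctrl.observe(): the state, without advancing time (a new reading comes with each control period).
- ctrl.snapshot(name): name is "scene" or "top"; returns a dict with "color" (480x640x3 uint8, red, green, blue), "fx", "fy", "cx", "cy" (pixels), "k1" (the pictures are not rectified: a ray, as slopes to the right and down, at radius r is drawn at 1 + k1 r^2 times it, then the intrinsics apply), "rvec" (rotation vector, rad) and "tvec" (3), from world to camera coordinates, as OpenCV has them. Camera axes: x right, y down, z forward; pixel columns grow to the right and rows downward; lengths in mm; the calibration is good to about 2 mm. A picture is of the moment at which its call begins. There is no depth.
- ctrl.hand_in(): hands the job in, once; it reports no verdict.
Trained networks look in a picture, given as the dict that the camera call returned (one of the last four; its "shot" number tells which), for a name from the list of things; names that differ only in an ending like _2 or _b are one class to them, and where a whole thing is asked for, a point or a joint stands for the part that bears it (a point fixed in the world has none). Each returns a list of dicts, best first, with "conf" (0 to 1); they miss things now and then, are a little off and sometimes report something else, mostly with a low value. They report only what shows in the picture. A call takes as long as a camera call. They do not tell look-alikes from the thing itself.
- ctrl.regions_of(name, picture): "region" (480x640 bool, what is visible of it) and "rect" ([centre column, centre row, width, height] in pixels, round what is visible of it).
The state is a dict: "time": time; "joint_positions": joint angles; "qvel": joint speeds; "joint_efforts": joint torques, N m; "ee_pos": TCP position; "eef_rot": TCP orientation; "contact_force": force on the tool from outside, world axes, zero at the start; "moment": the same for the moment, N m; "finger_gap": finger opening in mm.
Only numpy, scipy, OpenCV 4.12 (cv2) and the standard library are available. Lean on these libraries where they do the work, as an engineer would, in place of code of your own. Each camera call takes 0.05 s, during which the arm holds its last target. There are 200 camera calls.

## Working session

There is one attempt and no reset: what is moved stays moved. The work goes in short steps, Python scripts to look and compute and a tool call to move; the robot and the scene stay as the last step left them, time stands still between calls to the robot, and variables do not carry over. Pictures are saved under pics/ and viewed, about 8 in all and at most 12, crops included, and the job is handed in when it is done.

Besides the shell and the picture viewer there is one more tool, called after "Emit:" as a command line: name --argument value ..., lists and objects as JSON in quotes. jog_arm: Moves the arm, as the interface text tells. Its arguments: {"type":"object","properties":{"slide":{"type":"array","items":{"type":"array","items":{"type":"number"}}},"angular":{"type":"array","items":{"type":"array","items":{"type":"number"}}},"gripper":{"type":"number"},"squeeze":{"type":"number"}},"required":["slide","angular"]}

```bash
mkdir -p pics; ls
python3 - <<'E'
from plant import ctrl
import cv2,numpy as np
for n in ["scene","top"]:
    p=ctrl.snapshot(n); cv2.imwrite(f"pics/{n}0.png",p["color"][:,:,::-1])
    print(n,p["shot"],p["fx"],p["cx"],p["k1"],p["rvec"],p["tvec"])
    for t in ["cylinder_long","cylinder_short","cylinder_thin","rack","machine","selector","strap","stop_face","padlock","jar","screwdriver"]:
        try: print(t,[(round(d["conf"],2),np.round(d["rect"]).astype(int).tolist()) for d in ctrl.regions_of(t,p)])
        except Exception as e: print(t,e)
s=ctrl.observe();print(s)
E
```

```text
pics
scene 1 504.7036088014329 324.9224468441574 -0.10011212378323817 [ 2.01848256  0.8786766  -0.47729358] [-376.35235304 -126.66620257 1394.60090819]
cylinder_long [(0.94, [210, 314, 41, 35]), (0.69, [168, 276, 41, 16]), (0.66, [107, 285, 40, 20]), (0.61, [127, 342, 47, 25])]
cylinder_short [(0.64, [183, 302, 35, 32]), (0.43, [358, 256, 176, 122]), (0.18, [246, 255, 23, 36])]
cylinder_thin [(0.77, [235, 332, 43, 32])]
rack [(0.76, [214, 332, 102, 62])]
machine [(0.74, [358, 260, 169, 123]), (0.39, [212, 332, 101, 60])]
selector [(0.67, [361, 254, 26, 25])]
strap [(0.77, [357, 258, 173, 127]), (0.25, [245, 255, 19, 35])]
stop_face [(0.61, [371, 208, 24, 29])]
padlock [(0.6, [244, 255, 21, 36]), (0.26, [372, 208, 26, 28])]
jar [(0.89, [324, 350, 37, 59])]
screwdriver [(0.31, [214, 333, 103, 58])]
top 2 437.760200166504 326.1856096794918 -0.11058389614873775 [ 2.1626158  -2.13047448  0.12323968] [ 20.83166324 489.234851   915.72537763]
cylinder_long [(0.82, [514, 260, 38, 11]), (0.74, [456, 228, 36, 16]), (0.63, [498, 345, 26, 44]), (0.61, [449, 315, 38, 26])]
cylinder_short [(0.93, [
[... 455 characters left out ...]
2, 'joint_positions': array([-1.32800467,  0.46748726, -0.0116098 ,  1.6026779 ,  0.00595191,
        1.07140288, -0.05632307]), 'qvel': array([ 0.00024751,  0.0001703 ,  0.00029779, -0.00012839,  0.00036851,
        0.00075066,  0.00091941]), 'joint_efforts': array([ 1.34291458e-04, -5.20439529e+01, -1.16264899e-02, -2.44052947e+01,
       -5.64510422e-02,  1.15330867e-02,  2.09473825e-05]), 'ee_pos': array([183.27328077, 623.64634367, 214.60979006]), 'eef_rot': array([ 1.42463879e-01,  9.89800001e-01,  2.97703061e-05, -7.37281221e-07]), 'contact_force': array([ 0.17488953,  0.56690814, -0.04695732]), 'moment': array([-0.00563776, -0.01775211, -0.03884022]), 'finger_gap': 92.32295414762538}
```

Run:
```python
import cv2
a=cv2.imread("pics/top0.png"); cv2.imwrite("pics/topc.png",cv2.resize(a[110:390,140:540],None,fx=2,fy=2,interpolation=cv2.INTER_CUBIC))
a=cv2.imread("pics/scene0.png"); cv2.imwrite("pics/scenec.png",cv2.resize(a[180:400,90:460],None,fx=2.1,fy=2.1,interpolation=cv2.INTER_CUBIC))
```

```text
(no output)
```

View pics/topc.png

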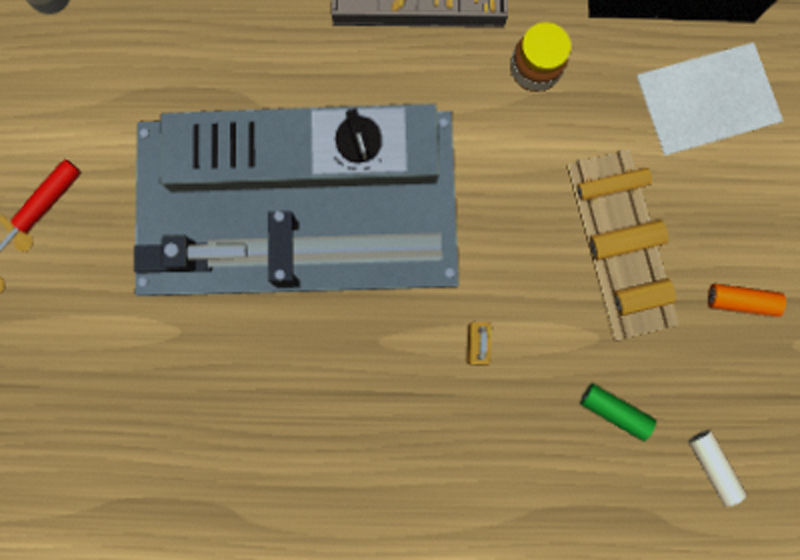

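View pics/scenec.png

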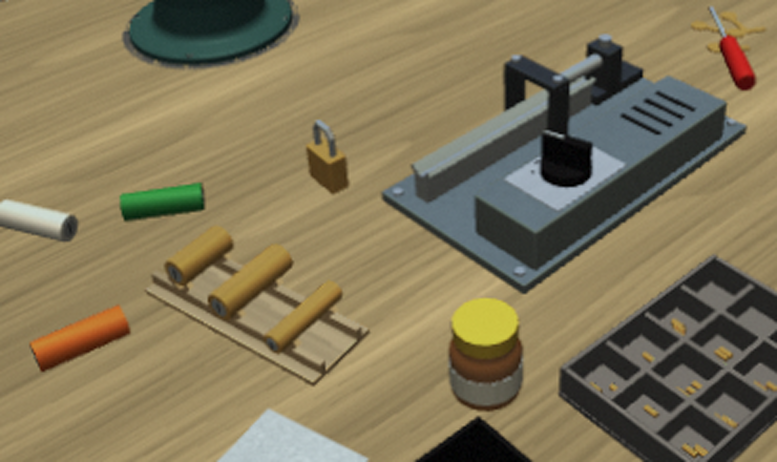

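```bash
cat > h.py <<'E'
import numpy as np, cv2
from scipy.optimize import least_squares, minimize
def proj(p,X):
    K=np.array([[p["fx"],0,p["cx"]],[0,p["fy"],p["cy"]],[0,0,1.]])
    return cv2.projectPoints(np.asarray(X,float).reshape(-1,1,3),np.asarray(p["rvec"]),np.asarray(p["tvec"]),K,np.array([p["k1"],0,0,0.]))[0][:,0]
def rz(a,P): 
    P=np.asarray(P,float); c,s=np.cos(a),np.sin(a)
    return np.c_[c*P[:,0]-s*P[:,1],s*P[:,0]+c*P[:,1],P[:,2]]
def cyl(q,r,L,z=None):
    t=np.linspace(0,2*np.pi,24,endpoint=False)
    P=np.vstack([np.c_[r*np.cos(t),0*t+y,r*np.sin(t)] for y in(-L/2,L/2)])
    return rz(q[2],P)+[q[0],q[1],z]
def ground(p,uv,z):
    f=lambda xy: (proj(p,[[xy[0],xy[1],z]])[0]-uv)
    return least_squares(f,[300,600]).x
def fitcyl(views,r,L,z,q0):
    def cost(q):
        c=0
        for p,m in views:
            h=cv2.convexHull((proj(p,cyl(q,r,L,z))*16).astype(np.int32))
            im=np.zeros((480,640),np.uint8); cv2.fillConvexPoly(im,h,255,cv2.LINE_AA,4)
            c+=np.abs(im/255.-m).sum()/m.sum()
        return c
    S=np.array([[0,0,0],[8,0,0],[0,8,0],[0,0,.15]])+q0
    o=minimize(cost,q0,method="Nelder-Mead",options=dict(initial_simplex=S,xatol=.05,fatol=1e-4)); return o.x,o.fun
E
python3 - <<'E'
from h import *; from plant import ctrl
T=ctrl.snapshot("top"); S=ctrl.snapshot("scene")
def near(p,n,uv):
    return min(ctrl.regions_of(n,p),key=lambda d:np.hypot(d["rect"][0]-uv[0],d["rect"][1]-uv[1]))["region"].astype(float)
tm=near(T,"cylinder_long",(456,228)); sm=near(S,"cylinder_long",(210,314))
c=ground(T,np.array([455,229]),37); e1=ground(T,np.array([437,233]),37); d=c-e1
q0=np.array([*c,np.arctan2(d[1],d[0])-np.pi/2]); print("q0",q0)
print("top only",fitcyl([(T,tm)],14,80,37,q0)); print("both",fitcyl([(T,tm),(S,sm)],14,80,37,q0)); print("scene",fitcyl([(S,sm)],14,80,37,q0))
MP=[(-90,-150,12),(-90,210,12),(110,-150,12),(110,210,12),(105,-130,60),(105,170,60),(25,-130,60),(25,170,60)]
tp=np.array([(458,286),(137,294),(452,112),(138,122),(436,104),(163,113),(437,177),(163,183)])/2+[140,110]
SP=[(-90,-150,12),(110,-150,12),(110,210,12),(25,-130,60),(105,-130,60),(105,170,60),(25,170,60)]
sp=np.array([(384,195),(525,288),(745,128),(476,200),(541,236),(725,103),(668,77)])/2.1+[90,180]
def res(q,w=3):
    o=[]
    if w&1:o.append(proj(T,rz(q[2],MP)+[q[0],q[1],0])-tp)
    if w&2:o.append(proj(S,rz(q[2],SP)+[q[0],q[1],0])-sp)
    return np.vstack(o).ravel()
c=ground(T,tp[:4].mean(0),12); u=ground(T,tp[1],12)-ground(T,tp[0],12)
for w in(3,1,2):
    o=least_squares(res,[*c,np.arctan2(u[1],u[0])-np.pi/2],args=(w,)); print(w,o.x,np.round(o.fun.reshape(-1,2),1).tolist())
E
```

```text
q0 [ 507.07172761 -251.2481688    -2.9106945 ]
top only (array([ 506.3770014 , -248.74020408,   -2.90259494]), np.float64(0.1535104364326376))
both (array([ 507.11953981, -248.78313375,   -2.8878684 ]), np.float64(0.30004419683055494))
scene (array([ 507.91718963, -247.55663532,   -2.87884595]), np.float64(0.13016522796713237))
3 [5.40579496e+02 8.57618927e+01 4.92999352e-02] [[1.0, -1.5], [-0.6, -0.0], [-0.2, -2.4], [-0.7, -1.1], [0.3, -2.4], [-1.3, -1.4], [1.5, -2.6], [-1.5, -0.4], [-2.5, -1.6], [-0.8, -0.8], [0.4, -1.8], [-2.0, -2.8], [-2.8, -1.6], [0.8, -1.3], [-1.0, -2.0]]
1 [5.37077996e+02 8.56601171e+01 3.98287719e-02] [[0.7, 0.7], [-1.1, 0.7], [0.3, -0.3], [-0.3, -0.5], [0.8, -0.3], [-0.9, -0.5], [1.7, -0.5], [-1.4, 0.5]]
2 [5.45635231e+02 8.35011484e+01 5.87027796e-02] [[-1.8, 0.4], [1.1, 1.2], [1.1, -1.0], [-0.6, -0.9], [-0.9, 0.3], [1.6, -0.5], [-0.5, -1.1]]
```

```bash
cat >> h.py <<'E'
from scipy.spatial.transform import Rotation as R
def to(ctrl,xyz,yaw):
    "units to reach TCP xyz pointing down with tool y at world angle yaw (mod pi)"
    s=ctrl.observe(); r=R.from_quat(s["eef_rot"]); y=np.array([np.cos(yaw),np.sin(yaw),0])
    if r.as_matrix()[:,1]@y<0: y=-y
    z=np.array([0,0,-1.]); g=R.from_matrix(np.c_[np.cross(y,z),y,z])
    print("slide",np.round(r.inv().apply(np.array(xyz)-s["ee_pos"])/40,3),"ang",np.round(np.degrees((r.inv()*g).as_rotvec())/6,3))
E
python3 - <<'E'
from h import *; from plant import ctrl
to(ctrl,[480,160,215],.6)
E
```

```text
slide [-1.0386e+01 -9.0280e+00 -1.0000e-02] ang [1.00e-03 0.00e+00 6.54e+00]
```

Emit:
jog_arm --slide '[[-1,-0.9,0],[-2.1,-1.8,0],[-3.1,-2.7,0],[-4.2,-3.6,0],[-5.2,-4.5,0],[-6.2,-5.4,0],[-7.3,-6.3,0],[-8.3,-7.2,0],[-9.4,-8.1,0],[-10.4,-9,0]]' --angular '[[0,0,0.6],[0,0,1.3],[0,0,1.9],[0,0,2.6],[0,0,3.2],[0,0,3.9],[0,0,4.5],[0,0,5.2],[0,0,5.8],[0,0,6.5]]'

```text
time: 2.65
ee_pos: [482.0, 159.3, 215.0]
eef_rot: [0.466, 0.885, 0.0, 0.0]
contact_force: [1.2, 0.9, -0.3]
finger_gap: 92.0
```

Run:
```python
from h import *; from plant import ctrl
s=ctrl.observe();print(s["ee_pos"],s["joint_positions"])
to(ctrl,[507,-248,150],.25)
```

```text
[481.96396794 159.34966298 215.0169529 ] [-0.6931708   0.22528155  0.35658086  1.96678894 -0.09528334  0.96422457
  0.31129706]
slide [-8.749 -5.252  1.62 ] ang [ 1.10e-02 -1.00e-03  3.36e+00]
```

Emit:
jog_arm --slide '[[-1,-0.6,0],[-2,-1.2,0.2],[-3,-1.8,0.4],[-4,-2.4,0.6],[-5,-3,0.8],[-6,-3.6,1],[-7,-4.2,1.2],[-8,-4.8,1.4],[-8.75,-5.25,1.6],[-8.75,-5.25,1.6]]' --angular '[[0,0,0.4],[0,0,0.8],[0,0,1.2],[0,0,1.6],[0,0,2],[0,0,2.4],[0,0,2.8],[0,0,3.2],[0,0,3.36],[0,0,3.36]]' --gripper 0.48 --squeeze 20

```text
time: 3.9
ee_pos: [506.1, -251.0, 150.4]
eef_rot: [0.615, 0.788, -0.0, 0.0]
contact_force: [-0.5, 0.5, 0.6]
finger_gap: 47.8
```

Run:
```python
from h import *; from plant import ctrl
s=ctrl.observe();print(s["ee_pos"],s["finger_gap"])
to(ctrl,[507,-248,60],.25)
T=ctrl.snapshot("top"); S=ctrl.snapshot("scene")
u=proj(T,[s["ee_pos"]])[0];v=proj(S,[s["ee_pos"]])[0];print(u,v)
def crop(p,c,f):
    a=p["color"][:,:,::-1].copy()
    x,y=int(c[0]),int(c[1]);h=400//f//1;w=h
    return a[max(0,y-h//2):y+h//2,x-w//2:x+w//2],x-w//2,y-h//2
for p,(c),pt in((T,(454,229),u),(S,(212,310),v)):
    pass
A=T["color"][170:290,400:520,::-1].copy(); B=S["color"][230:350,150:270,::-1].copy()
A=cv2.resize(A,None,fx=3.3,fy=3.3,interpolation=cv2.INTER_CUBIC);B=cv2.resize(B,None,fx=3.3,fy=3.3,interpolation=cv2.INTER_CUBIC)
cv2.circle(A,tuple(int(t) for t in (u-[400,170])*3.3),3,(0,0,255),-1);cv2.circle(B,tuple(int(t) for t in (v-[150,230])*3.3),3,(0,0,255),-1)
cv2.imwrite("pics/app.png",np.hstack([A,B]))
```

```text
[ 506.11187163 -251.0440529   150.39675451] 47.82497990045268
slide [0.07 0.04 2.26] ang [-0.002  0.008 -0.046]
[471.10825796 220.88663837] [197.76245312 264.63504301]
```

View pics/app.png

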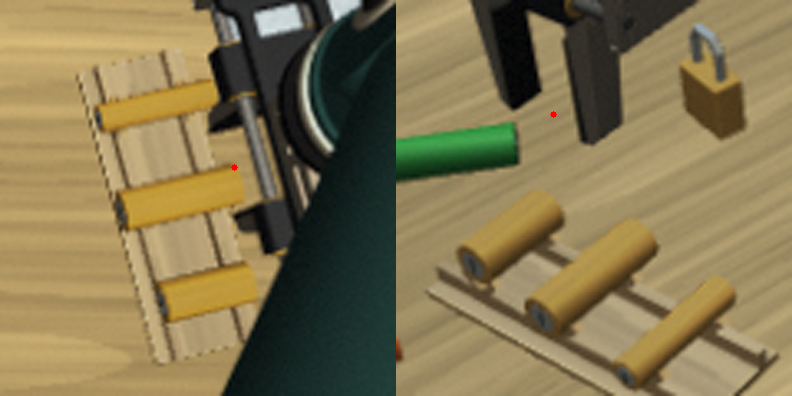

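Emit:
jog_arm --slide '[[0.07,0.04,0.8],[0.07,0.04,1.6],[0.07,0.04,2.1],[0.07,0.04,2.1]]' --angular '[[0,0,0],[0,0,-0.05],[0,0,-0.05],[0,0,-0.05]]'

```text
time: 4.5
ee_pos: [507.4, -243.1, 65.8]
eef_rot: [0.611, 0.792, 0.0, -0.001]
contact_force: [0.6, -0.6, 0.4]
finger_gap: 47.8
```

Run:
```python
from h import *; from plant import ctrl
s=ctrl.observe();print(s["ee_pos"],s["finger_gap"])
to(ctrl,[507,-248,20],.25)
S=ctrl.snapshot("scene")
B=S["color"][250:350,160:260,::-1].copy()
B=cv2.resize(B,None,fx=5,fy=5,interpolation=cv2.INTER_CUBIC)
for z in (66,37):
  v=proj(S,[[*s["ee_pos"][:2],z]])[0]; cv2.circle(B,tuple(int(t) for t in (v-[160,250])*5),3,(0,0,255),-1)
cv2.imwrite("pics/app2.png",B)
```

```text
[ 507.44276878 -243.09634507   65.75541497] 47.81482433888861
slide [-0.119 -0.041  1.144] ang [-0.008 -0.025  0.061]
```

View pics/app2.png

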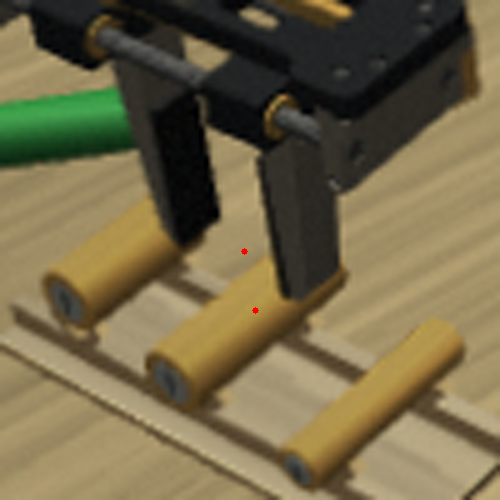

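Emit:
jog_arm --slide '[[-0.12,-0.04,0.1],[-0.12,-0.04,0.4],[-0.12,-0.04,0.8],[-0.12,-0.04,1.13],[-0.12,-0.04,1.13],[-0.12,-0.04,1.13]]' --angular '[[0,0,0.06],[0,0,0.06],[0,0,0.06],[0,0,0.06],[0,0,0.06],[0,0,0.06]]'

```text
time: 5.3
ee_pos: [507.8, -249.0, 21.5]
eef_rot: [0.614, 0.79, 0.001, -0.0]
contact_force: [-0.3, 0.1, -0.1]
finger_gap: 47.6
```

Emit:
jog_arm --slide '[[0,0,0],[0,0,0],[0,0,0],[0,0,0],[0,0,0]]' --angular '[[0,0,0],[0,0,0],[0,0,0],[0,0,0],[0,0,0]]' --gripper 1.0 --squeeze 25

```text
time: 5.92
ee_pos: [506.7, -249.4, 21.7]
eef_rot: [0.614, 0.789, 0.0, -0.001]
contact_force: [-5.7, -0.8, 5.2]
finger_gap: 27.4
```

Emit:
jog_arm --slide '[[0,0,-0.3],[0,0,-0.8],[0,0,-1.6],[0,0,-2.4],[0,0,-3],[0,0,-3],[0,0,-3]]' --angular '[[0,0,0],[0,0,0],[0,0,0],[0,0,0],[0,0,0],[0,0,0],[0,0,0]]'

```text
time: 6.8
ee_pos: [506.7, -249.0, 141.4]
eef_rot: [0.614, 0.79, 0.0, -0.001]
contact_force: [0.0, 0.1, -1.9]
finger_gap: 27.1
```

Run:
```python
from h import *; from plant import ctrl
s=ctrl.observe();print(s["ee_pos"],s["finger_gap"],s["contact_force"])
to(ctrl,[493.5,-10,130],.05)
# machine wireframe overlay from initial images
T=ctrl.snapshot("top"); S=ctrl.snapshot("scene")
def draw(p,file,q,x0,y0,w,h,f):
    a=cv2.resize(cv2.imread(file)[y0:y0+h,x0:x0+w],None,fx=f,fy=f,interpolation=cv2.INTER_CUBIC)
    L=[[(-90,-150,12),(110,-150,12),(110,210,12),(-90,210,12),(-90,-150,12)],[(25,-130,60),(105,-130,60),(105,170,60),(25,170,60),(25,-130,60)],
       [(-86,25,90),(-14,25,90),(-14,50,90),(-86,50,90),(-86,25,90)],[(-61,-130,50.8),(-39,-130,50.8),(-39,120,50.8),(-61,120,50.8),(-61,-130,50.8)]]
    for l in L:
        n=(proj(p,rz(q[2],l)+[q[0],q[1],0])-[x0,y0]+.5)*f-.5
        cv2.polylines(a,[(n*8).round().astype(np.int32)],False,(0,0,255),1,cv2.LINE_AA,3)
    return a
q=[540.5,85.5,.047]
A=draw(T,"pics/top0.png",q,200,150,180,115,4.4); cv2.imwrite("pics/wt.png",A[:300*2])
B=draw(S,"pics/scene0.png",q,265,190,190,140,4.2); cv2.imwrite("pics/ws.png",B)
```

```text
[ 506.72812568 -248.99110368  141.40409885] 27.12269767765117 [ 0.04354334  0.09606611 -1.87197831]
slide [5.871 1.154 0.298] ang [-0.01  -0.021  1.904]
```

View pics/wt.png

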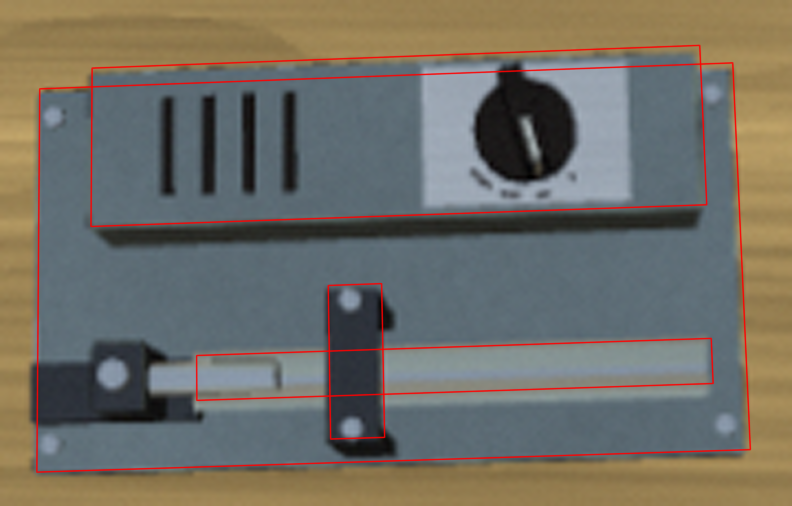

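View pics/ws.png

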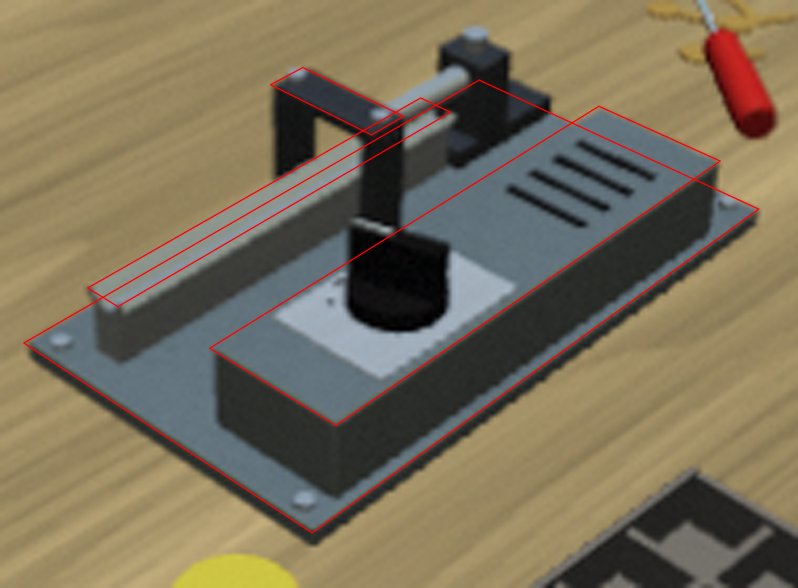

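Run:
```python
from h import *; from plant import ctrl
to(ctrl,[492,13,95],.043)
```

```text
slide [6.435 1.271 1.158] ang [-0.025 -0.024  1.967]
```

Emit:
jog_arm --slide '[[1,0.2,0],[2,0.4,0],[3,0.6,0],[4,0.8,0],[5,1,0.2],[5.8,1.2,0.5],[6.3,1.27,0.8],[6.44,1.27,1],[6.44,1.27,1.16],[6.44,1.27,1.16]]' --angular '[[0,0,0.3],[0,0,0.6],[0,0,0.9],[0,0,1.2],[0,0,1.5],[0,0,1.8],[0,0,1.97],[0,0,1.97],[0,0,1.97],[0,0,1.97]]'

```text
time: 8.15
ee_pos: [491.7, 11.8, 94.5]
eef_rot: [0.692, 0.721, -0.001, -0.002]
contact_force: [-0.1, -0.1, -3.0]
finger_gap: 27.5
```

Run:
```python
from h import *; from plant import ctrl
s=ctrl.observe();print(s["ee_pos"],s["finger_gap"],s["contact_force"])
to(ctrl,[492,13,60],.043)
S=ctrl.snapshot("scene");T=ctrl.snapshot("top")
x0,y0,f=270,190,6
B=cv2.resize(S["color"][y0:y0+95,x0:x0+130,::-1],None,fx=f,fy=f,interpolation=cv2.INTER_CUBIC)
q=[539,85,.043]
for l in [[(-61,-130,50.8),(-39,-130,50.8),(-39,120,50.8)],[(-61,-130,50.8),(-61,120,50.8)]]:
    n=(proj(S,rz(q[2],l)+[q[0],q[1],0])-[x0,y0]+.5)*f-.5
    cv2.polylines(B,[(n*8).round().astype(np.int32)],False,(0,0,255),1,cv2.LINE_AA,3)
e=s["ee_pos"]; h=cv2.convexHull((proj(S,cyl([e[0],e[1],.043],14,80,e[2]+15.3))-[x0,y0]+.5).astype(np.float32)*f)
cv2.polylines(B,[h.astype(np.int32)],True,(0,255,0),1)
cv2.imwrite("pics/ab.png",B)
```

```text
[491.70318105  11.81978867  94.52491531] 27.488744890698193 [-0.12051478 -0.08340489 -3.03296705]
slide [0.028 0.012 0.863] ang [-0.034 -0.014 -0.019]
```

View pics/ab.png

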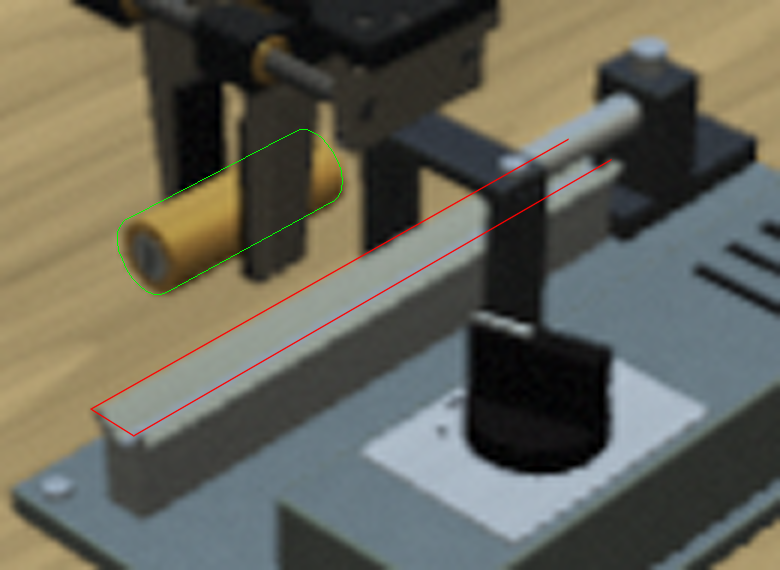

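Emit:
jog_arm --slide '[[0.01,0.01,0.3],[0.01,0.01,0.6],[0.01,0.01,0.9],[0.01,0.01,1.05],[0.01,0.01,1.15],[0.01,0.01,1.15],[0.01,0.01,1.15]]' --angular '[[0,0,0],[0,0,0],[0,0,0],[0,0,0],[0,0,0],[0,0,0],[0,0,0]]'

```text
time: 9.12
ee_pos: [492.6, 12.6, 49.3]
eef_rot: [0.692, 0.721, -0.0, -0.001]
contact_force: [-0.1, 0.9, -2.8]
finger_gap: 27.3
```

Step down in 1 mm increments watching force.

Emit:
jog_arm --slide '[[0,0,0.03],[0,0,0.05],[0,0,0.05]]' --angular '[[0,0,0],[0,0,0],[0,0,0]]'

```text
time: 9.5
ee_pos: [493.1, 12.6, 48.4]
eef_rot: [0.692, 0.721, 0.001, -0.001]
contact_force: [-2.8, 0.0, 8.8]
finger_gap: 27.5
```

Emit:
jog_arm --slide '[[0,0,0.02],[0,0,0.04],[0,0,0.04]]' --angular '[[0,0,0],[0,0,0],[0,0,0]]'

```text
time: 9.88
ee_pos: [493.2, 12.7, 48.3]
eef_rot: [0.693, 0.721, 0.001, -0.002]
contact_force: [-6.0, -0.4, 14.4]
finger_gap: 27.3
```

Emit:
jog_arm --slide '[[0,-0.04,0],[0,-0.07,0],[0,-0.07,0.02]]' --angular '[[0,0,0],[0,0,0],[0,0,0]]'

```text
time: 10.25
ee_pos: [491.9, 12.6, 48.3]
eef_rot: [0.693, 0.721, 0.002, -0.001]
contact_force: [0.5, 0.2, 8.5]
finger_gap: 27.3
```

Emit:
jog_arm --slide '[[0,0,0.02],[0,0,0.04],[0,0,0.04]]' --angular '[[0,0,0],[0,0,0],[0,0,0]]'

```text
time: 10.62
ee_pos: [492.3, 12.6, 47.8]
eef_rot: [0.693, 0.721, 0.003, -0.001]
contact_force: [-3.1, -0.5, 14.8]
finger_gap: 27.3
```

Emit:
jog_arm --slide '[[0,0,-0.03],[0,0,-0.03],[0,0,-0.03],[0,0,-0.03],[0,0,-0.03]]' --angular '[[0,0,0],[0,0,0],[0,0,0],[0,0,0],[0,0,0]]' --gripper 0.5

```text
time: 11.25
ee_pos: [492.2, 12.6, 48.8]
eef_rot: [0.693, 0.721, 0.003, -0.001]
contact_force: [0.6, -1.2, 0.8]
finger_gap: 46.3
```

Emit:
jog_arm --slide '[[0,0,-0.3],[0,0,-0.9],[0,0,-1.5],[0,0,-2],[0,0,-2.3]]' --angular '[[0,0,0],[0,0,0],[0,0,0],[0,0,0],[0,0,0]]'

```text
time: 11.88
ee_pos: [492.5, 12.2, 142.4]
eef_rot: [0.693, 0.721, 0.003, -0.001]
contact_force: [0.3, -0.5, 0.1]
finger_gap: 45.8
```

Run:
```python
from h import *; from plant import ctrl
s=ctrl.observe();print(s["ee_pos"],s["finger_gap"],s["contact_force"])
S=ctrl.snapshot("scene")
x0,y0,f=270,190,6
B=cv2.resize(S["color"][y0:y0+95,x0:x0+130,::-1],None,fx=f,fy=f,interpolation=cv2.INTER_CUBIC)
h=cv2.convexHull((proj(S,cyl([491,12.6,.043],14,80,59.8))-[x0,y0]+.5).astype(np.float32)*f)
cv2.polylines(B,[h.astype(np.int32)],True,(0,255,0),1)
cv2.imwrite("pics/laid.png",B)
for y in (-130,-122): to(ctrl,(rz(.043,[[-50,y,0]])+[538,85,120])[0],.043)
```

```text
[492.54103544  12.18739047 142.42006691] 45.84842500262173 [ 0.31620623 -0.46354477  0.10190139]
slide [-1.483 -0.051  0.571] ang [ 0.049 -0.06  -0.024]
slide [-1.283 -0.051  0.572] ang [ 0.049 -0.06  -0.024]
```

View pics/laid.png

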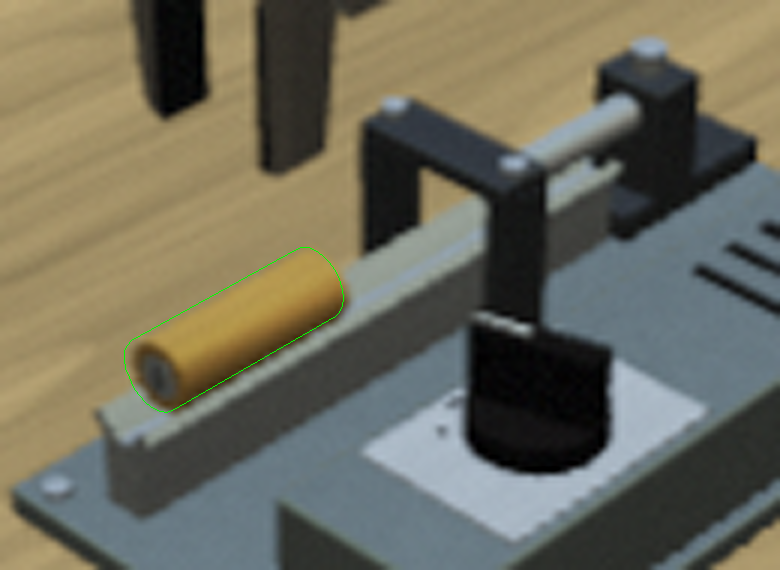

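Emit:
jog_arm --slide '[[-0.8,-0.04,0],[-1.55,-0.04,0],[-1.6,-0.04,0.3],[-1.6,-0.04,1],[-1.6,-0.04,1.6],[-1.6,-0.04,2],[-1.6,-0.04,2.13],[-1.6,-0.04,2.13]]' --angular '[[0.05,-0.06,-0.02],[0.05,-0.06,-0.02],[0.05,-0.06,-0.02],[0.05,-0.06,-0.02],[0.05,-0.06,-0.02],[0.05,-0.06,-0.02],[0.05,-0.06,-0.02],[0.05,-0.06,-0.02]]' --gripper 1.0 --squeeze 10

```text
time: 12.92
ee_pos: [494.7, -51.1, 57.6]
eef_rot: [0.692, 0.722, -0.0, -0.0]
contact_force: [-0.7, 0.2, 0.3]
finger_gap: 0.6
```

Emit:
jog_arm --slide '[[0.1,-0.02,0],[0.2,-0.02,0],[0.3,-0.02,0],[0.4,-0.02,0],[0.5,-0.02,0],[0.6,-0.02,0],[0.7,-0.02,0],[0.8,-0.02,0],[0.9,-0.02,0],[1,-0.02,0]]' --angular '[[0,0,0],[0,0,0],[0,0,0],[0,0,0],[0,0,0],[0,0,0],[0,0,0],[0,0,0],[0,0,0],[0,0,0]]'

```text
time: 14.18
ee_pos: [492.3, -12.2, 57.8]
eef_rot: [0.692, 0.722, -0.0, 0.001]
contact_force: [-0.8, -5.3, 3.9]
finger_gap: 0.3
```

Emit:
jog_arm --slide '[[0.12,0,0],[0.24,0,0],[0.36,0,0],[0.48,0,0],[0.6,0,0],[0.72,0,0],[0.84,0,0],[0.96,0,0],[1.08,0,0],[1.2,0,0]]' --angular '[[0,0,0],[0,0,0],[0,0,0],[0,0,0],[0,0,0],[0,0,0],[0,0,0],[0,0,0],[0,0,0],[0,0,0]]'

```text
time: 15.42
ee_pos: [490.2, 35.6, 57.8]
eef_rot: [0.692, 0.722, -0.001, 0.001]
contact_force: [-0.5, -5.3, 3.8]
finger_gap: 0.3
```

Emit:
jog_arm --slide '[[0.06,0,0],[0.12,0,0],[0.18,0,0],[0.24,0,0],[0.3,0,0],[0.36,0,0],[0.42,0,0],[0.45,0,0],[0.45,0,0]]' --angular '[[0,0,0],[0,0,0],[0,0,0],[0,0,0],[0,0,0],[0,0,0],[0,0,0],[0,0,0],[0,0,0]]'

```text
time: 16.55
ee_pos: [489.4, 53.6, 57.8]
eef_rot: [0.692, 0.722, -0.001, 0.001]
contact_force: [-0.2, -5.6, 3.0]
finger_gap: 0.5
```

Run:
```python
from h import *; from plant import ctrl
s=ctrl.observe();print(s["ee_pos"],s["contact_force"])
S=ctrl.snapshot("scene")
x0,y0,f=300,180,7
B=cv2.resize(S["color"][y0:y0+85,x0:x0+105,::-1],None,fx=f,fy=f,interpolation=cv2.INTER_CUBIC)
a=cv2.imread("pics/scene0.png"); A=cv2.resize(a[190:230,340:390],None,fx=f,fy=f,interpolation=cv2.INTER_CUBIC)
cv2.imwrite("pics/push1.png",B)
e=s["ee_pos"]; print("front machine y", rz(-.043,[[e[0]-538,e[1]-85,0]])[0]+[0,90,0])
```

```text
[489.44715436  53.58471768  57.77322422] [-0.22863569 -5.62223246  2.9806593 ]
front machine y [-49.85840634  60.70088567   0.        ]
```

View pics/push1.png

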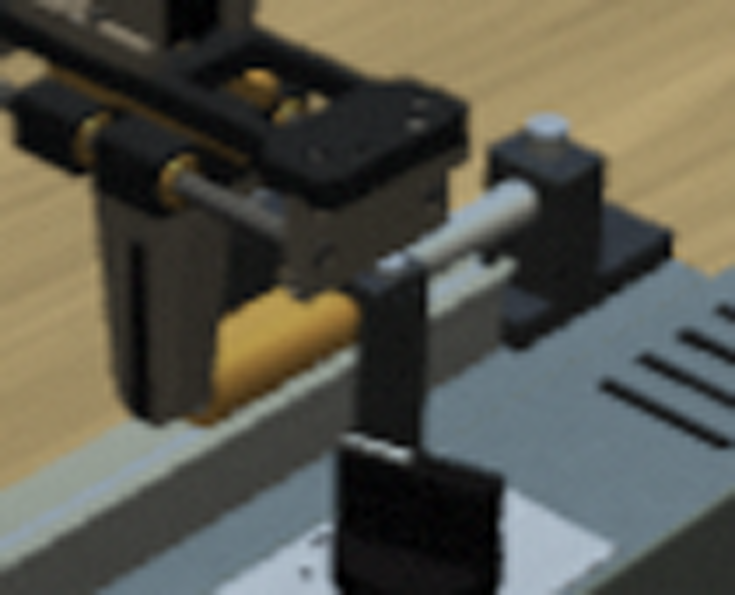

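Emit:
jog_arm --slide '[[0.05,0,0],[0.1,0,0],[0.15,0,0],[0.2,0,0],[0.24,0,0],[0.28,0,0],[0.3,0,0],[0.32,0,0]]' --angular '[[0,0,0],[0,0,0],[0,0,0],[0,0,0],[0,0,0],[0,0,0],[0,0,0],[0,0,0]]'

```text
time: 17.6
ee_pos: [488.9, 66.2, 57.8]
eef_rot: [0.692, 0.722, -0.001, 0.001]
contact_force: [0.4, -5.5, 3.6]
finger_gap: 0.8
```

Emit:
jog_arm --slide '[[0.02,0,0],[0.04,0,0],[0.05,0,0],[0.05,0,0]]' --angular '[[0,0,0],[0,0,0],[0,0,0],[0,0,0]]'

```text
time: 18.1
ee_pos: [488.8, 68.2, 57.8]
eef_rot: [0.692, 0.721, -0.001, 0.001]
contact_force: [-0.1, -4.7, 2.4]
finger_gap: 0.4
```

Emit:
jog_arm --slide '[[0.02,0,0],[0.04,0,0],[0.05,0,0],[0.05,0,0]]' --angular '[[0,0,0],[0,0,0],[0,0,0],[0,0,0]]'

```text
time: 18.6
ee_pos: [488.7, 70.2, 57.8]
eef_rot: [0.692, 0.722, -0.001, 0.001]
contact_force: [-0.1, -5.0, 3.2]
finger_gap: 0.1
```

Front at about machine y 77 now; continue in small steps.

Emit:
jog_arm --slide '[[0.02,0,0],[0.04,0,0],[0.04,0,0]]' --angular '[[0,0,0],[0,0,0],[0,0,0]]'

```text
time: 18.98
ee_pos: [488.6, 71.8, 57.8]
eef_rot: [0.692, 0.721, -0.001, 0.001]
contact_force: [0.9, -5.5, 2.9]
finger_gap: 0.7
```

Emit:
jog_arm --slide '[[0.02,0,0],[0.04,0,0],[0.04,0,0]]' --angular '[[0,0,0],[0,0,0],[0,0,0]]'

```text
time: 19.35
ee_pos: [488.6, 71.8, 57.8]
eef_rot: [0.693, 0.721, -0.001, 0.002]
contact_force: [0.3, -8.7, 3.2]
finger_gap: 0.6
```

Emit:
jog_arm --slide '[[0.02,0,0],[0.04,0,0],[0.04,0,0]]' --angular '[[0,0,0],[0,0,0],[0,0,0]]'

```text
time: 19.73
ee_pos: [488.6, 71.8, 57.8]
eef_rot: [0.693, 0.721, -0.002, 0.002]
contact_force: [-0.3, -9.4, 3.0]
finger_gap: 0.4
```

Emit:
jog_arm --slide '[[-0.1,0,0],[-0.4,0,-0.2],[-0.5,0,-0.8],[-0.5,0,-1.6],[-0.5,0,-2],[-0.5,0,-2]]' --angular '[[0,0,0],[0,0,0],[0,0,0],[0,0,0],[0,0,0],[0,0,0]]'

```text
time: 20.48
ee_pos: [489.9, 52.9, 138.8]
eef_rot: [0.693, 0.721, -0.001, 0.002]
contact_force: [-0.4, -0.8, -1.0]
finger_gap: 0.2
```

Run:
```python
from h import *; from plant import ctrl
T=ctrl.snapshot("top");S=ctrl.snapshot("scene")
cv2.imwrite("pics/top2.png",T["color"][:,:,::-1]);cv2.imwrite("pics/scene2.png",S["color"][:,:,::-1])
k=ground(T,(np.array([525.5,130])+.5)/4.4-.5+[200,150],70); print("top knob",k, "machine", rz(-.040,[[k[0]-537.1,k[1]-85.7,0]]))
k2=ground(S,(np.array([399,232])+.5)/4.2-.5+[265,190],100); print("scene knob",k2)
a=cv2.imread("pics/top0.png")[160:195,300:340]; a=cv2.resize(a,None,fx=14,fy=14,interpolation=cv2.INTER_CUBIC)
b=cv2.imread("pics/scene2.png")[180:290,290:400]; b=cv2.resize(b,None,fx=4.45,fy=4.45,interpolation=cv2.INTER_CUBIC)[:490]
# joint: model of bar top edges
cv2.imwrite("pics/knob.png",np.hstack([cv2.resize(a,(420,367)),cv2.resize(b,(376,367))]))
```

```text
top knob [604.74535599  44.57297499] machine [[ 65.94660457 -43.79922053   0.        ]]
scene knob [605.61553908  46.7535768 ]
```

View pics/knob.png

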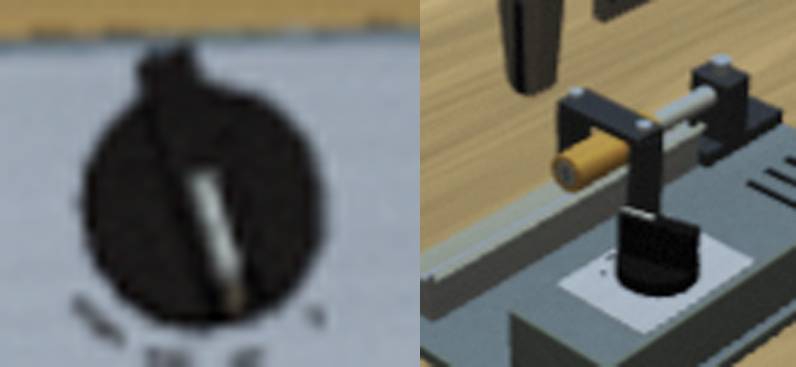

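Run:
```python
from h import *; from plant import ctrl
to(ctrl,[605,45.5,130],np.radians(-72.5)); print(ctrl.observe()["joint_positions"])
```

```text
slide [-0.29   2.896  0.183] ang [ 0.029  0.05  12.461]
[-0.69796925  0.34120943  0.62203933  2.08299157 -0.26825246  0.79692823
  0.12577894]
```

Emit:
jog_arm --slide '[[0,0.4,0],[-0.1,0.9,0],[-0.1,1.4,0],[-0.2,1.9,0],[-0.2,2.4,0.1],[-0.29,2.8,0.2],[-0.29,2.9,0.2],[-0.29,2.9,0.2],[-0.29,2.9,0.2],[-0.29,2.9,0.2]]' --angular '[[0,0,1.6],[0,0,3.2],[0,0,4.8],[0,0,6.4],[0,0,8],[0,0,9.6],[0,0,11.2],[0,0,12.46],[0,0,12.46],[0,0,12.46]]' --gripper 0.5 --squeeze 30

```text
time: 21.82
ee_pos: [604.7, 45.5, 128.5]
eef_rot: [0.988, 0.153, -0.001, 0.003]
contact_force: [0.1, -0.1, 0.2]
finger_gap: 46.2
```

Run:
```python
from h import *; from plant import ctrl
s=ctrl.observe(); print(s["ee_pos"],s["finger_gap"],s["joint_positions"])
to(ctrl,[605,45.5,77],np.radians(-72.5))
S=ctrl.snapshot("scene"); B=cv2.resize(S["color"][190:270,320:410,::-1],None,fx=7,fy=7,interpolation=cv2.INTER_CUBIC); cv2.imwrite("pics/k2.png",B)
```

```text
[604.65891209  45.54854202 128.51628663] 46.19433398904514 [-0.76525964  0.63671111  0.88288166  1.82494596 -0.58425818  0.96679859
 -0.89362275]
slide [ 0.012 -0.003  1.288] ang [0.049 0.034 0.023]
```

View pics/k2.png

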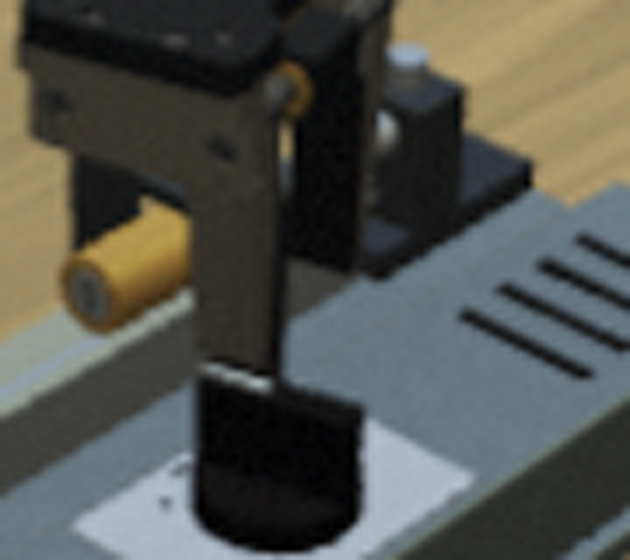

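Emit:
jog_arm --slide '[[0.01,0,0.4],[0.01,0,0.8],[0.01,0,1.1],[0.01,0,1.27],[0.01,0,1.27]]' --angular '[[0.05,0.03,0.02],[0.05,0.03,0.02],[0.05,0.03,0.02],[0.05,0.03,0.02],[0.05,0.03,0.02]]'

```text
time: 22.5
ee_pos: [604.8, 45.3, 77.4]
eef_rot: [0.988, 0.152, -0.0, -0.0]
contact_force: [-1.0, -0.1, 0.3]
finger_gap: 45.8
```

Emit:
jog_arm --slide '[[0,0,0],[0,0,0],[0,0,0],[0,0,0],[0,0,0],[0,0,0]]' --angular '[[0,0,0],[0,0,0],[0,0,0],[0,0,0],[0,0,0],[0,0,0]]' --gripper 1.0

```text
time: 23.25
ee_pos: [605.2, 44.8, 77.7]
eef_rot: [0.988, 0.152, -0.0, 0.0]
contact_force: [0.4, -2.1, 1.7]
finger_gap: 11.8
```

Emit:
jog_arm --slide '[[0,0,0],[0,0,0],[0,0,0],[0,0,0],[0,0,0],[0,0,0],[0,0,0],[0,0,0]]' --angular '[[0,0,0.8],[0,0,1.6],[0,0,2.4],[0,0,3.2],[0,0,4],[0,0,4.6],[0,0,5.1],[0,0,5.1]]'

```text
time: 24.25
ee_pos: [605.1, 45.3, 77.7]
eef_rot: [0.993, -0.114, -0.0, 0.0]
contact_force: [0.7, -0.4, 1.7]
finger_gap: 11.6
```

Run:
```python
from h import *; from plant import ctrl
s=ctrl.observe(); y=R.from_quat(s["eef_rot"]).as_matrix()[:,1]
print(s["ee_pos"],s["finger_gap"],s["contact_force"],s["moment"],np.degrees(np.arctan2(y[1],y[0])))
```

```text
[605.14307933  45.25895529  77.67837799] 11.604504109446916 [ 0.6547915  -0.38518121  1.69453965] [0.0712268  0.12385389 0.03221873] -103.08164613261486
```

Emit:
jog_arm --slide '[[0,0,0],[0,0,0],[0,0,0],[0,0,0],[0,0,0]]' --angular '[[0,0,0],[0,0,0],[0,0,0],[0,0,0],[0,0,0]]' --gripper 0.5

```text
time: 24.88
ee_pos: [605.2, 45.2, 77.7]
eef_rot: [0.993, -0.114, -0.0, 0.0]
contact_force: [0.1, -0.0, 0.3]
finger_gap: 46.0
```

Emit:
jog_arm --slide '[[0,0,-0.4],[0,0,-1],[0,0,-1.8],[0,0,-2.6],[0,0,-3.4],[0,0,-3.4]]' --angular '[[0,0,0],[0,0,0],[0,0,0],[0,0,0],[0,0,0],[0,0,0]]'

```text
time: 25.62
ee_pos: [606.9, 44.8, 217.6]
eef_rot: [0.993, -0.114, 0.003, -0.001]
contact_force: [0.2, 0.8, -0.1]
finger_gap: 45.8
```

Run:
```python
from h import *; from plant import ctrl
s=ctrl.observe(); print(s["ee_pos"],s["finger_gap"],s["contact_force"])
to(ctrl,[500,-150,215],np.radians(-60))
S=ctrl.snapshot("scene")
q=[538,85.3,.043]
for d in (0,.52,1.05,1.57):
    a=np.radians(225)-d+q[2]; print(d,proj(S,[[605,45.2,100],[605+24*np.cos(a),45.2+24*np.sin(a),100]]).round(1).tolist())
f=6; B=cv2.resize(S["color"][190:275,310:420,::-1],None,fx=f,fy=f,interpolation=cv2.INTER_CUBIC); cv2.imwrite("pics/k3.png",B)
```

```text
[606.93304552  44.79424372 217.63902038] 45.7736190459995 [ 0.15277885  0.78649684 -0.11691865]
slide [-1.501  5.349  0.044] ang [-4.000e-03 -5.700e-02 -7.183e+00]
0 [[358.8, 245.0], [346.7, 245.1]]
0.52 [[358.8, 245.0], [348.0, 241.7]]
1.05 [[358.8, 245.0], [352.3, 239.1]]
1.57 [[358.8, 245.0], [358.1, 238.2]]
```

View pics/k3.png

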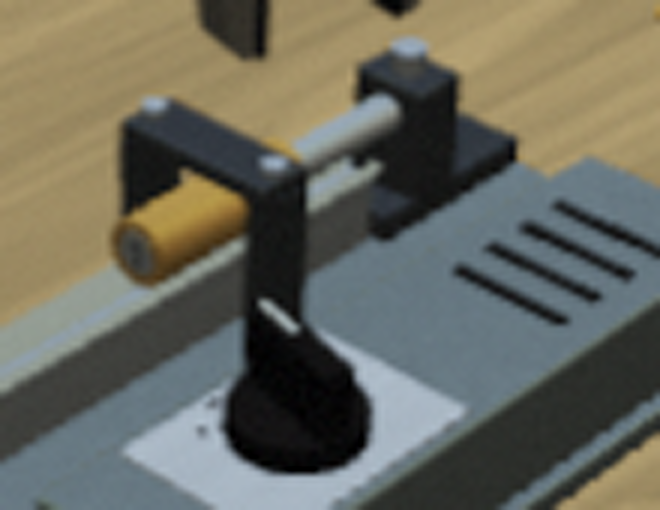

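```bash
python3 -c "
from plant import ctrl
print(ctrl.hand_in())"
```

```text
the job is handed in; nothing more can be done
None
```

The long, thick brass cylinder is loaded against the stop, the selector is on three dots, and I handed the job in at about 26 s. There is no verdict back.

- **Cylinder:** I took it from the middle of the rack, laid it in the rail's open end and pushed it under the strap with closed fingertips. Sliding took about 5 N. It stopped dead at an estimated machine y of 79 mm. I pressed a little further, and the reading reached 9.4 N, under the 18 N that would move the stop. The last picture shows it seated under the strap and meeting the stop.
- **Knob:** It started in the second position. I turned it about 30° clockwise and let go. In the last picture the index line lies within about 1 pixel of where 1.05 rad should be.
- **State at hand-in:** The gripper was open and clear of everything at z = 218 mm, with no contact force.

**Disagreements:**
- The two cameras placed the machine up to 8 mm apart. The forces when laying the cylinder in showed the top view was closer, so I corrected by 2–3 mm.
- The cylinder touched the rail about 4 mm higher than I had expected. It still seated properly.
- I did not compare the stop's position before and after. That it did not shift rests on the low push force and on where the cylinder came to rest: about 79 mm, against roughly 80 mm measured for the stop face beforehand.
- I did not check the bystanders and the other rack parts again at the end; no unexpected contact force appeared during the moves.

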